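# Scrap the failed capacitor through the sprung flap

### The job

Take the failed capacitor, the one with the red top, and push it endways through the orange sprung flap in the lid of the grey scrap box, so that it ends up wholly inside the box with the flap snapped shut behind it. Push it through with the gripper, do not just drop it on the flap, and leave the good capacitor with the green top standing where it is.

Things in the scene. Friction and masses are not known exactly. Their poses are not given: they have to be found in the camera images.
- failed_capacitor: the failed capacitor: an upright cylinder 32 mm in diameter and 110 mm tall, about 0.12 kg, blue below and red over its top 26 mm, with a flat top; loose. Origin at the centre of its underside, z up along its axis.
- good_capacitor: the good capacitor: the same size (32 x 110 mm) and blue body, but green over its top 26 mm; loose, standing upright. Origin at the centre of its underside, z up.
- scrap_box: the scrap box, fixed to the table: grey, 160 x 160 mm and 180 mm high, walls and lid 4 mm, with a clear window in its -x side. In the middle of the flat lid is a square mouth of 56 x 56 mm, closed by the orange flap 1 mm below the lid's top. Origin at the centre of its underside, z up, x and y along its sides; the mouth's centre is at (0, 0, 180 mm) in its frame.
- flap (a joint): angle of the orange flap, 54 mm square: 0 shut (level), up to 1.6 rad open. Hinged on the mouth's +x edge (box frame), it swings down into a smooth 56 mm square chute. It bears the capacitor's weight; some 2 to 5 N pushes it open, and it springs shut by itself. The walls and flap are slippery: a capacitor let go with 60 mm or more of it below the lid slides on into the box by itself.
Mind the look-alikes: they are no part of the job. What is shaped like the scrap_box but pink is not meant.

How it is judged:
By the outcome, as a careful person would: the job done as asked, in the order asked, and still so for the second after the job is handed in, with the robot touching nothing.
It also fails if it takes over 42 s, if anything falls off the work surface, if the arm or the gripper's body presses on something with over 40 N, if the wrist force passes 120 N, or if a joint passes its speed limit or range.

### The arm

A 6-joint arm with a two-finger parallel gripper is mounted at the origin on the work surface. World frame = base frame: x ahead of the robot, y to its left, z up, the work surface at z = 0. Lengths are in mm, angles in rad, forces in N, time in s.
With the tool pointing down it reaches from about 250 to 775 mm from the base axis. Payload 8.9 kg.
Tool frame: the origin (TCP) lies midway between the tips of the shut fingers; the grasp point (between the pads) lies r.grip_point_offset behind it (r.grip_point_offset is the distance from the TCP to the grasp point, in mm); z points along the fingers, y is the line along which they close (so a half turn about z gives the same grasp; the last joint's range is limited). The gripper opens to 85 mm and grips with 20 to 120 N. Pads are 22 mm wide; open, the fingers measure 114 mm over their backs; the gripper's body (76 mm by 85 mm) begins 54 mm behind the grasp point. The pads swing forward as they close: fully open they stand 13 mm farther back than shut.
Start: joints at [1.02, 0.291, -0.153, 1.127, 0, 1.431], TCP at [210.13, 481.112, 208.005] pointing down, gripper open.
Joint ranges: [-2.52, 2.52], [-0.91, 1.74], [-1.3, 1.37], [-1.96, 2.02], [-1.52, 1.47], [-3.14, 3.14]. Speed limits (rad/s): [2.22, 2.22, 2.79, 3.14, 3.14, 3.14].

### API

Orientations are given as a 3x3 rotation matrix whose columns are the frame's x, y, z axes.
In Python, from workcell import r gives the robot as it stands. The module is installed in compiled form; this text tells all that it offers.
- The arm moves only by the shell command python3 -m creep 'ROWS' [OPENING]. ROWS is JSON, a list of rows, each an object of numbers: "x", "y", "z": the shift along the tool's x, y, z as a fraction of full scale; "spin": the turn about the tool's z as a fraction of full scale. In form: [{"x": .., "y": .., "z": .., "spin": ..}, ...]. A call has 1 to 10 rows; each row shifts and turns the commanded pose from where the row before left it, along the tool's axes as they then stand; what a row does not reach is not made up. Full scale, the value 1, is 0.05 m for a shift and 8 degrees for a turn. A row lasts 1/10 s, in which the tool goes at most 50 mm and 8.59 degrees, less where a joint would pass 70% of its speed; a pose out of reach is approached as far as the arm can. A call with a number of a shift or a turn outside -1 to 1 is refused whole. A call with a gripper value outside its range is refused whole. OPENING is the gripper command: -1 is fully open, 1 is shut, values between are in proportion, set as the call begins (- or left out, the last holds). The fingers move at their own pace and stop on an object; the grip force is fixed at half the most. Time passes only in rows, so rows that do not move let the fingers close. It gives the time, the measured TCP pose, the force, the opening and the grip force at its end, in the units of the state.
- r.get_state(): the state, without advancing time (a new reading comes with each control period).
- r.read_camera(name): name is "scene" or "top"; returns the picture (420x560x3 uint8, red, green, blue); there is no depth.
- r.camera_params(name): a dict with "fx", "fy", "cx", "cy" (pixels), "origin" and "rotation" of the camera in the world. Camera axes: x right, y up, looking along -z (the intrinsics and any distortion apply to the point x, -y, -z); pixel columns grow to the right and rows downward; lengths in mm; the calibration is good to about 2 mm. A picture is of the moment at which its call begins. camera_params takes no time and is no camera call.
- r.job_done(): hands the job in; it is judged then, once.
The state is a dict: "time_s": time; "joint_positions": joint angles; "qd": joint speeds; "tau": joint torques, N m; "eef_pos": TCP position; "orientation": TCP orientation; "force": force on the tool from outside, world axes, zero at the start; "wrist_torque": the same for the moment, N m; "gripper_width": opening from 0.0 (shut) to 1.0 (fully open); "finger_force": force on a finger pad.
Only numpy, scipy, OpenCV 4.12 (cv2) and the standard library are available. Lean on these libraries where they do the work, as an engineer would, in place of code of your own. Each camera call takes 0.05 s, during which the arm holds its last target. There are 200 camera calls.

## Working session

There is one attempt and no reset: what is moved stays moved. The work goes in short steps, Python scripts to look and compute and a shell command to move; the robot and the scene stay as the last step left them, time stands still between calls to the robot, and variables do not carry over. Pictures are saved under pics/ and viewed, at most 10 in all, crops included, and the job is handed in when it is done.

```bash
mkdir -p pics
python3 - <<'E'
from workcell import r
import cv2
for n in("scene","top"):
    cv2.imwrite(f"pics/{n}0.png",r.read_camera(n)[:,:,::-1]); print(n,r.camera_params(n))
print(r.get_state(), r.grip_point_offset)
E
```

```text
scene {'fx': 511.9932755332597, 'fy': 511.9932755332597, 'cx': 280.12652256568464, 'cy': 213.26592488391378, 'origin': array([ 125.9956379 ,   55.78202529, 1220.5689015 ]), 'rotation': array([[-0.02707238,  0.9520639 , -0.30469891],
       [-0.99963259, -0.02537857,  0.00951896],
       [ 0.00132984,  0.30484466,  0.95240116]])}
top {'fx': 380.2298525984377, 'fy': 380.2298525984377, 'cx': 278.7494723985875, 'cy': 207.79471625262303, 'origin': array([ 297.77427599,   38.86404819, 1036.41000859]), 'rotation': array([[-5.13093399e-03,  9.83742698e-01, -1.79510384e-01],
       [-9.99724090e-01, -9.31414505e-04,  2.34707653e-02],
       [ 2.29219954e-02,  1.79581282e-01,  9.83476052e-01]])}
{'time_s': 0.1, 'joint_positions': array([ 1.01968934e+00,  2.91246939e-01, -1.54019851e-01,  1.12672256e+00,
       -2.54680392e-05,  1.43146270e+00]), 'qd': array([-0.00083762, -0.00100543,  0.00240565,  0.00055807, -0.00125948,
        0.00130905]), 'tau': array([ 8.40953235e-04, -5.37980962e+01,  3.31917679e+01,  9.32752591e-03,
       -2.46276604e-04,  4.53679121e-06]), 'eef_pos': array([209.9238271 , 480.74877793, 207.48938298]), 'orientation': array([[-9.16412466e-01,  4.00234717e-01, -6.03003724e-04],
       [ 4.00235146e-01,  9.16411898e-01, -1.02972255e-03],
       [ 1.40469074e-04, -1.18499387e-03, -9.99999288e-01]]), 'force': array([-0.17533807,  0.19791748, -0.70837087]), 'wrist_torque': array([ 0.04779112, -0.00697393,  0.00848216]), 'finger_force': 0.0, 'gripper_width': 0.9968102222276014} 18.700000000000003
```

View pics/scene0.png

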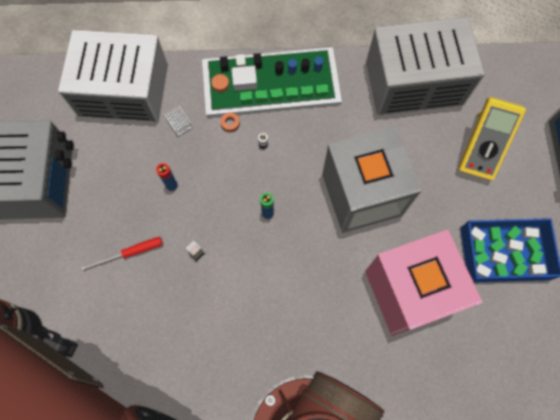

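View pics/top0.png

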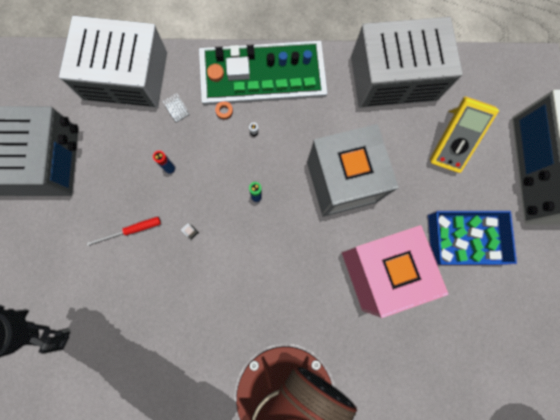

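Scene view: the capacitors are red-topped at about (165,175) and green-topped at (267,205). The boxes are grey with a flap at (374,167) and pink at (430,278). In the top view, red is at (162,158), green at (256,190) and the grey box's flap at (355,162). The red-topped capacitor and the grey box fit the description; I'll measure them and confirm in one crop.

```bash
cat > h.py <<'E'
import numpy as np, cv2
from workcell import r
P={n:r.camera_params(n) for n in("scene","top")}
def ray(n,uv):
    p=P[n]; d=p["rotation"]@np.array([(uv[0]-p["cx"])/p["fx"],-(uv[1]-p["cy"])/p["fy"],-1.]); return p["origin"],d/np.linalg.norm(d)
def plane(n,uv,z):
    o,d=ray(n,uv); return o+d*(z-o[2])/d[2]
def proj(n,X):
    p=P[n]; c=p["rotation"].T@(np.array(X,float)-p["origin"]); return np.array([p["cx"]+p["fx"]*c[0]/-c[2],p["cy"]+p["fy"]*c[1]/c[2]])
def tri(a,b):
    (o1,d1),(o2,d2)=ray("scene",a),ray("top",b)
    s=np.linalg.lstsq(np.c_[d1,-d2],o2-o1,rcond=None)[0]
    p,q=o1+s[0]*d1,o2+s[1]*d2; return (p+q)/2,np.linalg.norm(p-q)
E
python3 - <<'E'
from h import *
C={}
crops=[]
for n in P:
    im=cv2.imread(f"pics/{n}0.png"); hsv=cv2.cvtColor(im,cv2.COLOR_BGR2HSV)
    H,S,V=[c.astype(int) for c in cv2.split(hsv)]
    w={"scene":dict(red=(145,150,195,200),green=(250,185,285,225),flap=(345,140,405,190)),"top":dict(red=(145,142,180,180),green=(240,175,272,205),flap=(330,140,380,185))}[n]
    for k,(a,b,c,d) in w.items():
        h,s,v=[q[b:d,a:c] for q in(H,S,V)]
        m={"red":((h<8)|(h>172))&(s>130)&(v>50),"green":(h>45)&(h<85)&(s>100)&(v>50),"flap":(h>5)&(h<22)&(s>150)&(v>120)}[k].astype(np.uint8)
        cs,_=cv2.findContours(m,0,2); ct=max(cs,key=cv2.contourArea)+[a,b]
        rc=cv2.minAreaRect(ct); C[n,k]=(rc,ct); M=cv2.moments(ct)
        print(n,k,"rect",np.round(rc[0],1),np.round(rc[1],1),round(rc[2],1),"cen",round(M['m10']/M['m00'],1),round(M['m01']/M['m00'],1),"bbox",cv2.boundingRect(ct))
for k in("flap",):
    p,e=tri(C["scene",k][0][0],C["top",k][0][0]); print(k,p.round(1),e.round(1))
    for n in P:
        b=cv2.boxPoints(C[n,k][0]); q=np.array([plane(n,x,179)[:2] for x in b]); print(n,q.round(0).tolist(),plane(n,C[n,k][0][0],179).round(1)); e=np.diff(np.r_[q,q[:1]],axis=0);print(np.degrees(np.arctan2(e[:,1],e[:,0])).round(1),np.linalg.norm(e,axis=1).round(1))
a=cv2.imread("pics/scene0.png"); b=cv2.imread("pics/top0.png")
f=lambda i,x,y:cv2.resize(i[y:y+50,x:x+50],(390,390),interpolation=cv2.INTER_CUBIC)
cv2.imwrite("pics/crop.png",np.hstack([f(a,140,150),f(b,138,135)]))
E
```

```text
scene red rect [163.5 170. ] [14.8 12. ] 45.0 cen 163.0 170.1 bbox (156, 163, 14, 15)
scene green rect [266.5 200.5] [15. 11.] 90.0 cen 266.4 200.4 bbox (261, 193, 12, 16)
scene flap rect [373.5 166.5] [24.  25.9] 71.6 cen 373.4 166.4 bbox (358, 153, 32, 28)
top red rect [159.8 157.3] [14.1 10.6] 45.0 cen 159.5 157.2 bbox (153, 151, 14, 14)
top green rect [254.5 188.5] [13. 11.] 90.0 cen 254.8 188.6 bbox (249, 182, 12, 14)
top flap rect [355.1 162.4] [23.6 23.9] 73.3 cen 355.1 162.5 bbox (341, 150, 29, 26)
flap [ 566.6 -165.1  167.2] 0.6
scene [[580.0, -129.0], [598.0, -185.0], [544.0, -197.0], [526.0, -141.0]] [ 561.8 -163.   179. ]
[ -71.9 -167.8  107.8   13.1] [59.  56.2 58.2 55.8]
top [[582.0, -128.0], [599.0, -183.0], [544.0, -196.0], [527.0, -142.0]] [ 562.9 -162.1  179. ]
[ -72.7 -166.3  107.    14.3] [57.9 57.1 57.2 56.7]
```

View pics/crop.png

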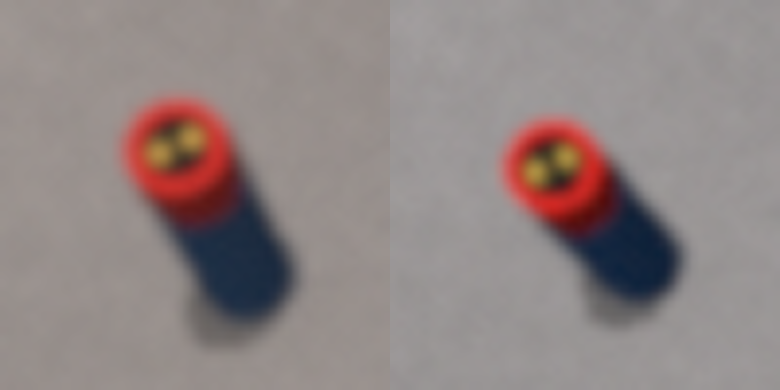

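The crop shows a red-topped capacitor with two gold terminals, standing upright; its top centre is near scene (162,169) and top (159,156). Refining the top face by the bright red ring.

Run:
```python
from h import *
c={};
for n,(a,b) in {"scene":(140,150),"top":(138,135)}.items():
    im=cv2.resize(cv2.imread(f"pics/{n}0.png")[b:b+50,a:a+50],None,fx=8,fy=8,interpolation=cv2.INTER_CUBIC).astype(int)
    m=((im[:,:,2]>185)&(im[:,:,1]<110)).astype(np.uint8)
    ct=max(cv2.findContours(m,0,2)[0],key=cv2.contourArea); e=cv2.fitEllipse(cv2.convexHull(ct))
    c[n]=(np.array(e[0])+.5)/8-.5+[a,b]; print(n,c[n].round(2),np.round(np.array(e[1])/8,1),plane(n,c[n],110).round(1))
print(tri(c["scene"],c["top"]))
# box height check: lid corners of flap ; foot of capacitor axis
for n in P: print(n,proj(n,[*plane(n,c[n],110)[:2],0]).round(1))
# move in tool axes
s=r.get_state();R=s["orientation"];print(R.T@(np.array([*(plane("scene",c["scene"],110)+plane("top",c["top"],110))[:2]/2,74])-s["eef_pos"]))
```

```text
scene [161.9  168.18] [11.5 13.1] [599.5 318.6 110. ]
top [158.22 155.76] [11.3 12.4] [600.5 320.1 110. ]
(array([599.61607928, 318.99280577, 111.18281778]), np.float64(1.6879040207682134))
scene [171.3 185. ]
top [169.5 168.1]
[-422.13853544    8.36612364  133.42026676]
```

Measured top height is 111 mm (110 expected) and it's within reach at 679 mm. Moving above it.

```bash
python3 -m creep '[{"x":-0.4},{"x":-0.8,"y":0.02},{"x":-0.9,"y":0.02},{"x":-0.95,"y":0.02},{"x":-0.95,"y":0.02},{"x":-0.95,"y":0.02},{"x":-0.95,"y":0.02},{"x":-0.95,"y":0.02},{"x":-0.9,"y":0.03},{"x":-0.69}]' -1; python3 -m creep '[{},{}]'
python3 - <<'E'
from h import *
s=r.get_state();print(s["orientation"].round(3),s["orientation"].T@(np.array([600,319.3,74])-s["eef_pos"]))
E
```

```text
[[-0.916  0.4   -0.001]
 [ 0.4    0.916 -0.001]
 [ 0.    -0.001 -1.   ]] [-422.10689394    8.32662953  133.420318  ]$[0]: bad value
$[0]: bad value
```

```bash
python3 -m creep '[{"x":-0.4,"y":0,"z":0,"spin":0},{"x":-0.8,"y":0.02,"z":0,"spin":0},{"x":-0.9,"y":0.02,"z":0,"spin":0},{"x":-0.95,"y":0.02,"z":0,"spin":0},{"x":-0.95,"y":0.02,"z":0,"spin":0},{"x":-0.95,"y":0.02,"z":0,"spin":0},{"x":-0.95,"y":0.02,"z":0,"spin":0},{"x":-0.95,"y":0.02,"z":0,"spin":0},{"x":-0.9,"y":0.03,"z":0,"spin":0},{"x":-0.69,"y":0,"z":0,"spin":0}]' -1; python3 -m creep '[{"x":0,"y":0,"z":0,"spin":0},{"x":0,"y":0,"z":0,"spin":0}]'
python3 - <<'E'
from h import *
s=r.get_state();print(s["orientation"].round(3),s["orientation"].T@(np.array([600,319.3,74])-s["eef_pos"]))
E
```

```text
time_s: 1.1
eef_pos: [602.4, 318.4, 207.2]
orientation: [[-0.916, 0.401, -0.0], [0.401, 0.916, -0.0], [0.0, -0.001, -1.0]]
force: [-0.2, 0.7, 0.0]
gripper_width: 1.003
finger_force: 0.0
time_s: 1.3
eef_pos: [600.4, 319.3, 207.0]
orientation: [[-0.916, 0.401, -0.002], [0.401, 0.916, -0.0], [0.001, -0.001, -1.0]]
force: [-1.2, -0.0, -0.6]
gripper_width: 0.999
finger_force: 0.0
[[-0.916  0.401 -0.002]
 [ 0.401  0.916 -0.   ]
 [ 0.001 -0.001 -1.   ]] [ 1.62689157e-01 -6.27478700e-02  1.32967994e+02]
```

```bash
python3 -m creep '[{"x":0,"y":0,"z":0.3,"spin":0},{"x":0,"y":0,"z":0.5,"spin":0},{"x":0,"y":0,"z":0.5,"spin":0},{"x":0,"y":0,"z":0.5,"spin":0},{"x":0,"y":0,"z":0.4,"spin":0},{"x":0,"y":0,"z":0.3,"spin":0},{"x":0,"y":0,"z":0.16,"spin":0},{"x":0,"y":0,"z":0,"spin":0},{"x":0,"y":0,"z":0,"spin":0}]'; python3 -m creep '[{"x":0,"y":0,"z":0,"spin":0},{"x":0,"y":0,"z":0,"spin":0},{"x":0,"y":0,"z":0,"spin":0},{"x":0,"y":0,"z":0,"spin":0},{"x":0,"y":0,"z":0,"spin":0},{"x":0,"y":0,"z":0,"spin":0},{"x":0,"y":0,"z":0,"spin":0},{"x":0,"y":0,"z":0,"spin":0},{"x":0,"y":0,"z":0,"spin":0},{"x":0,"y":0,"z":0,"spin":0}]' 1
```

```text
time_s: 2.2
eef_pos: [600.2, 320.5, 75.8]
orientation: [[-0.917, 0.4, 0.001], [0.4, 0.917, 0.0], [-0.0, 0.001, -1.0]]
force: [0.3, 0.1, -0.3]
gripper_width: 0.999
finger_force: 0.0
time_s: 3.2
eef_pos: [600.7, 320.0, 75.7]
orientation: [[-0.916, 0.4, 0.001], [0.4, 0.916, 0.0], [-0.001, 0.001, -1.0]]
force: [-0.2, -0.6, 4.9]
gripper_width: 0.339
finger_force: 59.1
```

```bash
python3 -m creep '[{"x":0,"y":0,"z":-0.2,"spin":0},{"x":0,"y":0,"z":-0.5,"spin":0},{"x":0,"y":0,"z":-0.6,"spin":0},{"x":0,"y":0,"z":-0.6,"spin":0},{"x":0,"y":0,"z":-0.6,"spin":0},{"x":0,"y":0,"z":-0.6,"spin":0},{"x":0,"y":0,"z":-0.6,"spin":0},{"x":0,"y":0,"z":-0.5,"spin":0},{"x":0,"y":0,"z":-0.3,"spin":0},{"x":0,"y":0,"z":-0.1,"spin":0}]'; python3 -m creep '[{"x":-0.08,"y":-0.2,"z":0,"spin":0},{"x":-0.15,"y":-0.45,"z":0,"spin":0},{"x":-0.2,"y":-0.6,"z":0,"spin":0},{"x":-0.23,"y":-0.65,"z":0,"spin":0},{"x":-0.23,"y":-0.65,"z":0,"spin":0},{"x":-0.23,"y":-0.65,"z":0,"spin":0},{"x":-0.23,"y":-0.65,"z":0,"spin":0},{"x":-0.23,"y":-0.65,"z":0,"spin":0},{"x":-0.23,"y":-0.65,"z":0,"spin":0},{"x":-0.23,"y":-0.65,"z":0,"spin":0}]';  python3 -m creep '[{"x":-0.23,"y":-0.65,"z":0,"spin":0},{"x":-0.23,"y":-0.65,"z":0,"spin":0},{"x":-0.23,"y":-0.65,"z":0,"spin":0},{"x":-0.2,"y":-0.6,"z":0,"spin":0},{"x":-0.2,"y":-0.5,"z":0,"spin":0},{"x":-0.16,"y":-0.45,"z":0,"spin":0},{"x":-0.1,"y":-0.2,"z":0,"spin":0},{"x":0,"y":0,"z":0,"spin":0},{"x":0,"y":0,"z":0,"spin":0}]'
python3 - <<'E'
from h import *
s=r.get_state();print(s["orientation"].T@(np.array([562.4,-162.5,300])-s["eef_pos"]))
a=r.read_camera("scene")[:,:,::-1];b=r.read_camera("top")[:,:,::-1]
cv2.imwrite("pics/sc1.png",a);cv2.imwrite("pics/tp1.png",b)
cv2.imwrite("pics/both1.png",np.hstack([cv2.resize(i[90:250,280:440],(400,400),interpolation=cv2.INTER_CUBIC) for i in(a,b)]))
E
```

```text
time_s: 4.2
eef_pos: [600.7, 320.2, 307.2]
orientation: [[-0.916, 0.4, 0.002], [0.4, 0.916, 0.001], [-0.002, 0.002, -1.0]]
force: [-0.8, -0.5, -2.0]
gripper_width: 0.348
finger_force: 59.4
time_s: 5.2
eef_pos: [576.3, 11.5, 303.7]
orientation: [[-0.916, 0.401, -0.002], [0.401, 0.916, 0.0], [0.002, -0.001, -1.0]]
force: [0.4, -0.9, -1.1]
gripper_width: 0.341
finger_force: 59.5
time_s: 6.1
eef_pos: [565.1, -182.5, 304.5]
orientation: [[-0.916, 0.4, -0.001], [0.4, 0.916, 0.001], [0.001, 0.0, -1.0]]
force: [-0.3, -0.2, -0.9]
gripper_width: 0.343
finger_force: 59.4
[10.4804996  17.19404948  4.52104491]
```

View pics/both1.png

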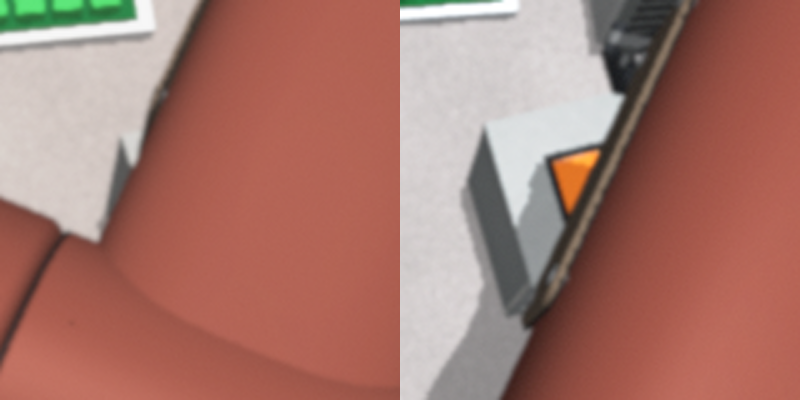

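The arm hides the held part; the lid and part of the orange flap show at its left edge. I'm correcting by 10.5/17.2 mm, then lowering while watching the force.

```bash
python3 -m creep '[{"x":0.1,"y":0.17,"z":0,"spin":0},{"x":0.11,"y":0.17,"z":0,"spin":0},{"x":0,"y":0,"z":0.2,"spin":0},{"x":0,"y":0,"z":0.2,"spin":0},{"x":0,"y":0,"z":0.2,"spin":0},{"x":0,"y":0,"z":0.1,"spin":0},{"x":0,"y":0,"z":0,"spin":0},{"x":0,"y":0,"z":0,"spin":0}]'
python3 - <<'E'
from h import *
s=r.get_state();print(s["orientation"].T@(np.array([562.4,-162.5,187])-s["eef_pos"]))
E
```

```text
time_s: 7.0
eef_pos: [562.6, -163.6, 270.0]
orientation: [[-0.916, 0.401, -0.0], [0.401, 0.916, 0.0], [0.0, -0.0, -1.0]]
force: [-0.0, 0.6, -2.0]
gripper_width: 0.343
finger_force: 59.4
[ 0.62617632  0.89092072 82.96637429]
```

```bash
python3 -m creep '[{"x":0.01,"y":0.02,"z":0.15,"spin":0},{"x":0,"y":0,"z":0.15,"spin":0},{"x":0,"y":0,"z":0.15,"spin":0},{"x":0,"y":0,"z":0.15,"spin":0},{"x":0,"y":0,"z":0.1,"spin":0},{"x":0,"y":0,"z":0,"spin":0},{"x":0,"y":0,"z":0,"spin":0}]'
```

```text
time_s: 7.7
eef_pos: [562.2, -162.2, 234.8]
orientation: [[-0.916, 0.4, -0.001], [0.4, 0.916, 0.0], [0.001, -0.0, -1.0]]
force: [-2.0, -0.8, -0.6]
gripper_width: 0.343
finger_force: 59.5
```

The bottom is about 20 mm below the lid with only a light flap force, so it's in the mouth. Continuing.

```bash
python3 -m creep '[{"x":0,"y":0,"z":0.15,"spin":0},{"x":0,"y":0,"z":0.15,"spin":0},{"x":0,"y":0,"z":0.15,"spin":0},{"x":0,"y":0,"z":0.15,"spin":0},{"x":0,"y":0,"z":0.15,"spin":0},{"x":0,"y":0,"z":0.12,"spin":0},{"x":0,"y":0,"z":0.08,"spin":0},{"x":0,"y":0,"z":0,"spin":0},{"x":0,"y":0,"z":0,"spin":0}]'
```

```text
time_s: 8.6
eef_pos: [562.5, -162.2, 187.5]
orientation: [[-0.916, 0.4, -0.0], [0.4, 0.916, 0.0], [0.0, 0.0, -1.0]]
force: [-1.4, 0.3, -1.5]
gripper_width: 0.342
finger_force: 59.5
```

```bash
python3 -m creep '[{"x":0,"y":0,"z":0,"spin":0},{"x":0,"y":0,"z":0,"spin":0},{"x":0,"y":0,"z":0,"spin":0},{"x":0,"y":0,"z":0,"spin":0},{"x":0,"y":0,"z":0,"spin":0},{"x":0,"y":0,"z":0,"spin":0},{"x":0,"y":0,"z":0,"spin":0},{"x":0,"y":0,"z":0,"spin":0},{"x":0,"y":0,"z":0,"spin":0},{"x":0,"y":0,"z":0,"spin":0}]' -1;  python3 -m creep '[{"x":0,"y":0,"z":-0.4,"spin":0},{"x":0,"y":0,"z":-0.8,"spin":0},{"x":0,"y":0,"z":-0.8,"spin":0},{"x":0,"y":0.5,"z":-0.2,"spin":0},{"x":0,"y":0.8,"z":0,"spin":0},{"x":0,"y":0.8,"z":0,"spin":0},{"x":0,"y":0.8,"z":0,"spin":0},{"x":0,"y":0.8,"z":0,"spin":0},{"x":0,"y":0.6,"z":0,"spin":0},{"x":0,"y":0.3,"z":0,"spin":0}]'; python3 -m creep '[{"x":0.4,"y":0.4,"z":0,"spin":0},{"x":0.6,"y":0.6,"z":0,"spin":0},{"x":0.4,"y":0.4,"z":0,"spin":0},{"x":0,"y":0,"z":0,"spin":0},{"x":0,"y":0,"z":0,"spin":0}]'
python3 - <<'E'
from h import *
a=r.read_camera("scene")[:,:,::-1];b=r.read_camera("top")[:,:,::-1]
cv2.imwrite("pics/both2.png",np.hstack([cv2.resize(i[90:290,240:440],(400,400),interpolation=cv2.INTER_CUBIC) for i in(a,b)]))
E
```

```text
time_s: 9.6
eef_pos: [562.6, -162.3, 187.5]
orientation: [[-0.916, 0.4, -0.0], [0.4, 0.916, -0.0], [0.0, -0.0, -1.0]]
force: [-0.4, -0.3, -0.0]
gripper_width: 1.001
finger_force: 0.0
time_s: 10.6
eef_pos: [655.2, 51.0, 297.1]
orientation: [[-0.917, 0.398, -0.0], [0.398, 0.917, 0.0], [0.0, 0.0, -1.0]]
force: [-0.1, -0.1, -0.4]
gripper_width: 0.999
finger_force: 0.0
time_s: 11.1
eef_pos: [618.5, 140.5, 297.7]
orientation: [[-0.917, 0.4, 0.0], [0.4, 0.917, -0.0], [-0.0, -0.0, -1.0]]
force: [0.9, -0.8, 0.1]
gripper_width: 1.002
finger_force: 0.0
```

View pics/both2.png

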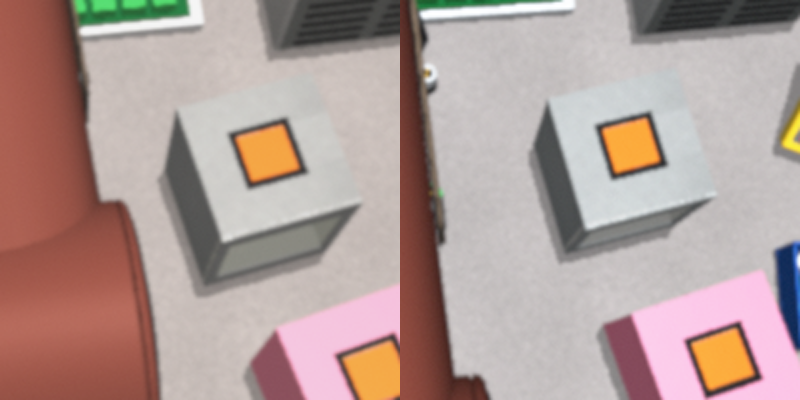

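The flap is level and whole in both views (scene crop (268,152)) and nothing lies on the lid. I'll clear the arm to check the green capacitor and the surroundings.

```bash
python3 -m creep '[{"x":0.4,"y":0.4,"z":0,"spin":0},{"x":0.6,"y":0.6,"z":0,"spin":0},{"x":0.6,"y":0.6,"z":0,"spin":0},{"x":0.7,"y":0.6,"z":0,"spin":0},{"x":0.7,"y":0.6,"z":0,"spin":0},{"x":0.7,"y":0.6,"z":0,"spin":0},{"x":0.7,"y":0.6,"z":0,"spin":0},{"x":0.4,"y":0.3,"z":0,"spin":0},{"x":0,"y":0,"z":0,"spin":0},{"x":0,"y":0,"z":0,"spin":0}]'
python3 - <<'E'
from h import *
a=r.read_camera("scene")[:,:,::-1]
cv2.imwrite("pics/sc3.png",a)
g=np.clip(cv2.resize(a[190:235,330:420],(560,280),interpolation=cv2.INTER_CUBIC)*1.0*1.6,0,255)
cv2.imwrite("pics/fin.png",np.vstack([cv2.resize(a[:, :],(560,320)),g.astype(np.uint8)]))
E
```

```text
time_s: 12.2
eef_pos: [485.3, 433.1, 297.2]
orientation: [[-0.916, 0.4, 0.0], [0.4, 0.916, -0.001], [-0.0, -0.001, -1.0]]
force: [-0.6, -0.7, -0.8]
gripper_width: 1.0
finger_force: 0.0
```

View pics/fin.png

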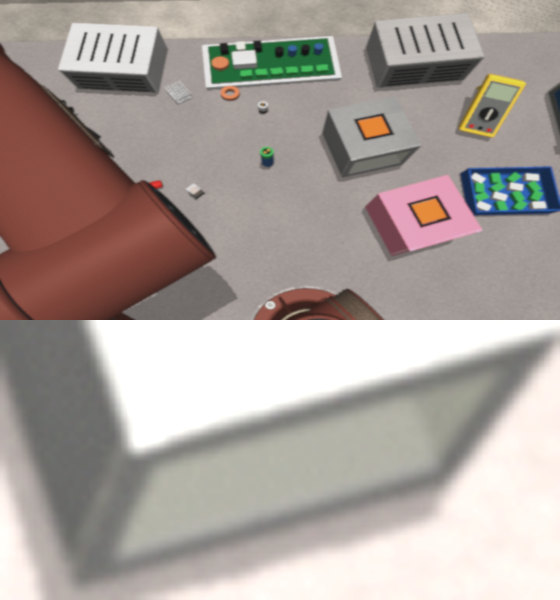

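The green capacitor stands at its original pixel, about (267,205), the flap is shut, and the red one is nowhere outside the box. The gripper is empty and clear. Handing in.

```bash
python3 -c "
from workcell import r
print(r.job_done())"
```

```text
the job is handed in; nothing more can be done
None
```

I pushed the red-topped capacitor endways through the grey box's flap, released it about 68 mm below the lid, and handed the job in at about 12 s; the flap is shut and the green capacitor stands untouched, but I only inferred that the red one is inside (nothing left outside, gripper empty) because it didn't show through the window.

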